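# Take a specimen puck up on the flat lifter and hold it level

## Task

The round steel specimen puck on the white stand is ready for the microscope, and its polished face must not be touched. Take the flat lifter by its upright blue handle, slide its blade into the open end of the stand until it is centred under the puck, and lift the puck straight up on the blade, never letting the fingers touch the puck and leaving the other things on the desk where they are. Finish still holding the lifter, with the puck steady and level on the blade, its underside at least 10 cm above the rails it lay on.

Things in the scene. Friction and masses are not known exactly. Their poses are not given: they have to be found in the camera images.
- puck: Round steel specimen puck, 88 mm across, 31 mm high, 0.25 to 0.5 kg, grey with a dark polished upper face; too wide for the gripper. Origin: centre of its underside, z up. It lies on the stand's two rails, its underside 140 mm above the stand's origin (142 mm above z = 0), centred on the stand's origin to about 1 mm.
- stand: White stand, fixed. Origin: on its underside (on a mat, 2 mm above z = 0), under the middle of the puck; z up, +x from its open end (roughly to the robot's left) to its closed end. Dark base, x -38 to +52, y +-48 mm. Two rails along x (x -36 to +46 mm), 13 mm wide, inner faces at y = +-33 mm, z 110 to 140 mm, on thin posts; a wall as high closes the end at x = 46 to 52 mm.
- slot_mouth (a point): Middle of the open end of the slot under the puck (stand x = -36, z = 125 mm): 66 mm wide between the rails (z 110 to 140) and posts, free below down to z = 4 mm, 82 mm deep. The puck juts 8 mm out over it. Round the puck four steel pins, 6 mm thick, stand 5.5 mm above the rails (stand x = +-29, y = +-40 mm) with under 3 mm play: first raise the puck straight up past them.
- lifter: Flat lifter, 0.22 kg, standing on its blade on a grey rest 90 mm high. Origin: on the blade's underside, under the handle; z up along the handle, +x to the blade's tip. Steel blade 3 mm thick, 50 mm wide from x = -14 to +68 mm, then 40 mm wide to the tip at x = +92 mm. At its rear an upright handle, 16 mm (x) by 24 mm (y), on a dark foot (18 x 30 mm, up to z = 12 mm).
- blade_seat (a point): Point on the upper face of the blade where the centre of the puck belongs: 60 mm ahead of the handle's axis (lifter x = +60 mm, z = 3 mm). The puck's edge is then 7 mm clear of the handle's foot, and the blade's tip 14 mm short of the stand's cross wall.
- handle_top (a point): Centre of the top of the lifter's blue handle, 175 mm above the underside of the blade. Grip from above across either pair of faces; across the 16 mm (fingers closing along the lifter's x), TCP about 25 mm below this point and some 80 N, holds the load level best.
- objective: Bystander: black microscope objective with a yellow ring, 29 mm across, 40 mm high, loose at the back left. Origin: centre of its underside. Fixed furniture to keep the arm off: a big monitor stands across the desk from about (0.15, 0.15) to (0.53, -0.25), top at z = 0.43; the arm reaches over it: grip the handle near its top, keep the TCP above z = 0.23.
- tin: Bystander: white round sample tin, 61 mm across, 34 mm high, loose on the right of the desk. Origin: centre of its underside.
- vial: Bystander: glass vial with a red cap, 20 mm across, 48 mm high, standing loose in front of the microscope. Origin: centre of its underside.

How it is judged:
By the outcome, as a careful person would: the job done as asked, in the order asked, and still so for the second after the job is handed in, while the arm keeps its last pose, push and grip.
It also fails if it takes over 43 s, if anything falls off the work surface, if the arm or the gripper's body presses on something with over 40 N, if the wrist force passes 120 N, or if a joint passes its speed limit or range.

## Robot

A 7-joint arm with a two-finger parallel gripper is mounted at the origin on the work surface; the furniture and walls round the work are solid. World frame = base frame: x ahead of the robot, y to its left, z up, the work surface at z = 0. Lengths are in m, angles in rad, forces in N, time in s.
With the tool pointing down it reaches from about 0.425 to 0.875 m from the base axis. Payload 4.7 kg.
Tool frame: the origin (TCP) lies between the finger pads, 19 mm behind the fingertips; this is the grasp point; z points along the fingers, y is the line along which they close (so a half turn about z gives the same grasp; the last joint's range is limited). The gripper opens to 85 mm and grips with 20 to 120 N. Pads are 22 mm wide; open, the fingers measure 114 mm over their backs; the gripper's body (76 mm by 85 mm) begins 54 mm behind the grasp point. The pads swing forward as they close: fully open they stand 13 mm farther back than shut.
Start: joints at [0.014, 0.321, -0.07, 1.45, 0.023, 1.371, -0.057], TCP at [0.65, -0, 0.25] pointing down, gripper open.
Joint ranges: [-2.86, 2.86], [-0.3, 2.09], [-1.38, 1.24], [0.06, 2.45], [-1.56, 4.7], [0.09, 2.05], [-2.69, 2.69]. Speed limits (rad/s): [2.57, 2.57, 3.14, 3.14, 3.14, 3.14, 3.14].

## Interface

Orientations are given as a unit quaternion [x, y, z, w].
In Python, from plant import manip gives the robot as it stands. The module is installed in compiled form; this text tells all that it offers.
- The arm moves only by the tool play_rows, never from a script. Its argument "moves" is a list of rows, each a list of 5 numbers: the opening, from 0 (shut) to 1 (fully open), then the shift along the tool's x, y, z in m, then the turn about the tool's z in degrees. A call has 1 to 20 rows; each row shifts and turns the commanded pose from where the row before left it, along the tool's axes as they then stand; what a row does not reach is not made up. A row lasts 1/12 s, in which the tool goes at most 41.7 mm and 7.16 degrees, less where a joint would pass 70% of its speed; a pose out of reach is approached as far as the arm can. A call is refused whole if a number of a shift passes 0.0417 or a number of a turn 7.16, either way. A call with a gripper value outside its range is refused whole. The fingers move at their own pace and stop on an object; "squeeze" is the grip in N (left out, the last holds). Time passes only in rows, so rows that do not move let the fingers close. It gives the time, the measured TCP pose, the force, the opening and the grip force at its end, in the units of the state.
- manip.read_state(): the state, without advancing time (a new reading comes with each control period).
- manip.get_image(name): name is "scene" or "side" or "wrist"; returns the picture (384x512x3 uint8, blue, green, red); there is no depth.
- manip.camera_info(name): a dict with "fov_y" (degrees; the focal length in pixels is half the picture's height over the tangent of half this angle, whatever the lens; pixels are square), "cx", "cy" (the principal point, pixels), "rvec" (rotation vector, rad) and "tvec" (3), from world to camera coordinates, as OpenCV has them. Camera axes: x right, y down, z forward; pixel columns grow to the right and rows downward; lengths in m; the calibration is good to about 2 mm. A picture is of the moment at which its call begins: read the wrist's pose just before it. camera_info takes no time and is no camera call; for the wrist camera it gives the pose at the moment of the call.
- manip.close_job(): hands the job in; it is judged then, once.
Trained networks look in the newest picture that a camera, given by its name, has taken for a name from the list of things; names that differ only in an ending like _2 or _b are one class to them, and where a whole thing is asked for, a point or a joint stands for the part that bears it (a point fixed in the world has none). Each returns a list of dicts, best first, with "conf" (0 to 1); they miss things now and then, are a little off and sometimes report something else, mostly with a low value. They report only what shows in the picture. A call takes as long as a camera call.
- manip.boxes_of(camera, target): "location" ([column, row] in pixels, amid what is visible of it).
- manip.silhouettes(camera, target): "mask" (384x512 bool, what is visible of it) and "location" ([column, row] in pixels, amid what is visible of it).
- manip.tip_of(camera, target): "location" ([column, row] in pixels: a listed point, or the origin of a listed thing).
The state is a dict: "clock": time; "joint_positions": joint angles; "dq": joint speeds; "joint_torque": joint torques, N m; "eef_pos": TCP position; "eef_rot": TCP orientation; "ft_force": force on the tool from outside, world axes, zero at the start; "moment": the same for the moment, N m; "opening": finger opening in m; "finger_force": force on a finger pad.
Only numpy, scipy, OpenCV 4.12 (cv2) and the standard library are available. Lean on these libraries where they do the work, as an engineer would, in place of code of your own. Each camera call takes 0.05 s, during which the arm holds its last target. There are 200 camera calls.

## Working session

There is one attempt and no reset: what is moved stays moved. The work goes in short steps, Python scripts to look and compute and a tool call to move; the robot and the scene stay as the last step left them, time stands still between calls to the robot, and variables do not carry over. Pictures are saved under pics/ and viewed, at most 11 in all, crops included, and the job is handed in when it is done.

Besides the shell and the picture viewer there is one more tool, called by a JSON object that holds its "op" and its "data". play_rows: Moves the arm, as the interface text tells. Its arguments: {"type":"object","properties":{"moves":{"type":"array","items":{"type":"array","items":{"type":"number"}}},"squeeze":{"type":"number"}},"required":["moves"]}

```bash
mkdir -p pics
cat > h.py <<'E'
import numpy as np, cv2
from plant import manip
from scipy.spatial.transform import Rotation as R
def cam(n):
    i=manip.camera_info(n); f=192/np.tan(np.radians(i["fov_y"])/2)
    K=np.array([[f,0,i["cx"]],[0,f,i["cy"]],[0,0,1]]); Rm=cv2.Rodrigues(np.array(i["rvec"],float))[0]
    return K,Rm,np.array(i["tvec"],float).ravel()
def ray(c,p):
    K,Rm,t=c; d=Rm.T@np.linalg.inv(K)@[p[0],p[1],1]; return -Rm.T@t,d/np.linalg.norm(d)
def onz(c,p,z):
    o,d=ray(c,p); return o+d*(z-o[2])/d[2]
def tri(obs):
    A=np.zeros((3,3));b=np.zeros(3)
    for c,p in obs:
        o,d=ray(c,p);M=np.eye(3)-np.outer(d,d);A+=M;b+=M@o
    x=np.linalg.solve(A,b); return x,[np.linalg.norm(proj(c,x)-p) for c,p in obs]
def proj(c,X):
    K,Rm,t=c; q=K@(Rm@np.asarray(X)+t); return q[:2]/q[2]
E
python3 - <<'E'
from h import *
ims=[]
for n in("scene","side","wrist"):
    im=manip.get_image(n);cv2.imwrite(f"pics/{n}0.png",im)
    c=cam(n);print(n,c[0][0,0],(-c[1].T@c[2]).round(3))
    for t in("puck","stand","slot_mouth","lifter","blade_seat","handle_top","objective","tin","vial"):
        r=manip.tip_of(n,t)[:2];print(t,[(np.round(a["location"],1).tolist(),round(a["conf"],2)) for a in r])
s=manip.read_state();print(s)
E
```

```text
scene 426.3118594886747 [1.395 0.027 0.775]
puck []
stand [([292.3, 232.6], 0.95)]
slot_mouth []
lifter [([358.0, 231.5], 0.87)]
blade_seat [([364.5, 216.5], 0.88)]
handle_top [([367.7, 173.2], 0.97)]
objective [([366.5, 291.8], 0.74)]
tin [([157.0, 223.2], 0.36)]
vial []
side 444.183845125274 [0.161 0.828 1.073]
puck [([267.3, 226.3], 0.56)]
stand [([264.9, 255.6], 0.71)]
slot_mouth [([261.1, 237.2], 0.94)]
lifter [([218.0, 274.6], 0.56)]
blade_seat [([237.1, 285.2], 0.85)]
handle_top [([266.2, 228.3], 0.74), ([216.5, 235.2], 0.66)]
objective [([179.6, 287.4], 0.51)]
tin [([235.4, 284.1], 0.66)]
vial [([249.3, 216.4], 0.46)]
wrist 272.80233259744904 [0.65  0.085 0.375]
puck [([27.3, 170.2], 0.56)]
stand [([110.7, 142.2], 0.76)]
slot_mouth []
lifter [([188.4, 238.6], 0.2)]
blade_seat []
handle_top []
objective []
tin []
vial [([191.2, 239.0], 0.54)]
{'clock': 1.5, 'joint_positions': array([ 0.01382576,  0.32113592, -0.07059291,  1.4507049 ,  0.02230763,
        1.37075094, -0.05687645]), 'dq': array([-7.89456064e-04, -3.87090097e-05, -1.28505650e-03, -2.01664521e-04,
       -3.47359669e-03,  3.25185167e-05, -3.82892089e-04]), 'joint_torque': array([ 5.15569031e+00, -5.22303128e+01,  3.91301438e+00, -3.35260677e+01,
        9.49514396e-01,  1.12658485e-01,  1.12406946e-05]), 'eef_pos': array([6.49930419e-01, 5.54514803e-04, 2.49860982e-01]), 'eef_rot': array([ 7.06848288e-01,  7.07365143e-01,  5.87457976e-05, -2.18138055e-04]), 'ft_force': array([-0.301703  , -0.18887393,  0.37703414]), 'moment': array([-0.01730216,  0.00144057,  0.02290414]), 'finger_force': 0.0, 'opening': 0.0857154990889278}
```

Run:
```python
import cv2,numpy as np
a,b,c=[cv2.imread(f"pics/{n}0.png") for n in("scene","side","wrist")]
cv2.imwrite("pics/a.png",cv2.resize(a[130:340,130:430],None,fx=2.66,fy=2.66,interpolation=2))
cv2.imwrite("pics/b.png",cv2.resize(b[150:360,130:430],None,fx=2.66,fy=2.66,interpolation=2))
```

```text
(no output)
```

View pics/a.png

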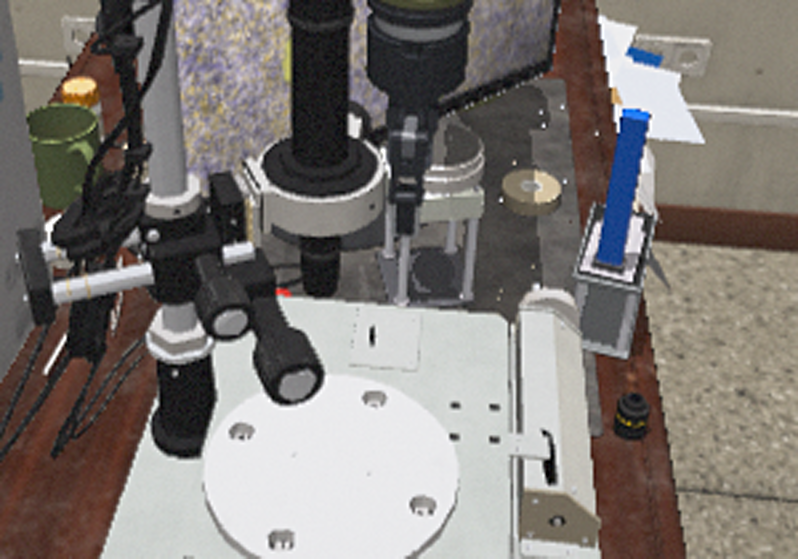

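View pics/b.png

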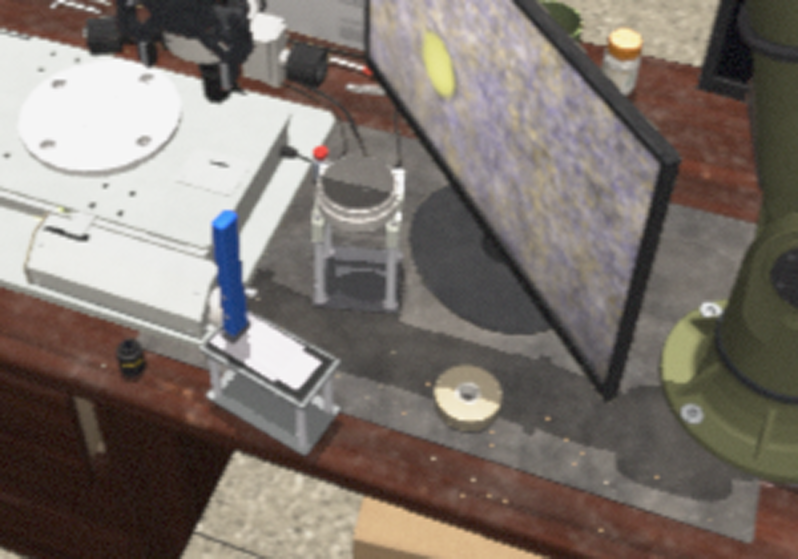

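View pics/wrist0.png

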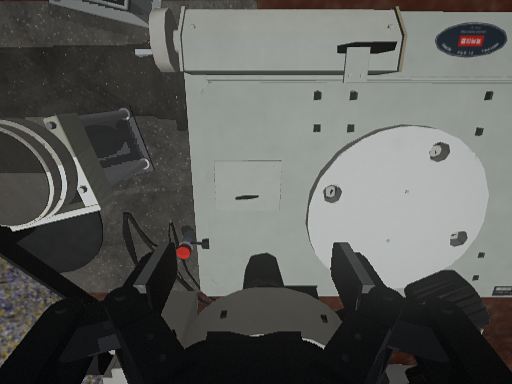

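Run:
```python
from h import *
S,D,W=cam("scene"),cam("side"),cam("wrist")
print("top",tri([(S,[367.7,173.2]),(D,[216.5,235.2])]))
print("base",tri([(S,[358,231.5]),(D,[218,274.6])]))
print("stand",tri([(S,[292.3,232.6]),(D,[264.9,255.6])]),onz(S,[292.3,232.6],.002),onz(D,[264.9,255.6],.002))
print("mouth side",onz(D,[261.1,237.2],.127))
print("puck side", onz(D,[267.3,226.3],.142), "wrist",onz(W,[27.3,170.2],.142))
print("seat",tri([(S,[364.5,216.5]),(D,[237.1,285.2])]))
print("vial",onz(D,[320/2.66+130,153/2.66+150],.048),"tin",onz(D,[468/2.66+130,395/2.66+150],.03))
b=cv2.imread("pics/side0.png"); cv2.imwrite("pics/c.png",cv2.resize(b[195:325,190:300],None,fx=5,fy=4.6,interpolation=2))
```

```text
top (array([0.5134512 , 0.19169852, 0.25637203]), [np.float64(0.05564693142425843), np.float64(0.05306242901856871)])
base (array([0.52336108, 0.19101513, 0.08967911]), [np.float64(0.48725595077137535), np.float64(0.45182423085537193)])
stand (array([0.44865839, 0.02466062, 0.00815847]), [np.float64(0.6964499254092067), np.float64(0.6461866131098075)]) [0.4430127  0.02618269 0.002     ] [0.44980643 0.01775415 0.002     ]
mouth side [0.44840025 0.05429824 0.127     ]
puck side [0.4414612  0.02223497 0.142     ] wrist [0.44936131 0.01994531 0.142     ]
seat (array([0.46103952, 0.21027738, 0.09451953]), [np.float64(1.4005941594188085), np.float64(1.3945916148557052)])
vial [ 0.54950339 -0.11796139  0.048     ] tin [0.28682555 0.13982869 0.03      ]
```

View pics/c.png

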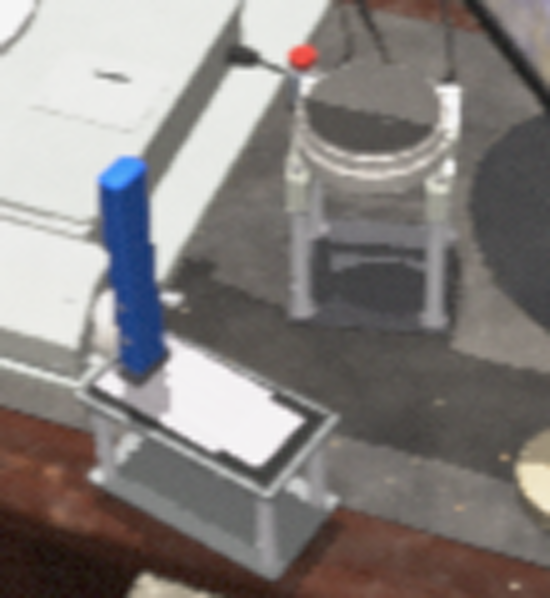

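{"op": "play_rows", "data": {"moves": [[1, 0.017, -0.02, -0.03, 0], [1, 0.017, -0.022, -0.027, 0], [1, 0.017, -0.025, -0.025, 0], [1, 0.017, -0.025, -0.025, 0], [1, 0.017, -0.025, -0.022, 0], [1, 0.015, -0.025, -0.02, 0], [1, 0, 0, 0, 0], [1, 0, 0, 0, 0]]}}

```text
clock: 2.17
eef_pos: [0.5084, 0.0988, 0.4025]
eef_rot: [0.708, 0.707, 0.002, 0.003]
ft_force: [-0.3, -0.2, -0.1]
opening: 0.0857
finger_force: 0.0
```

Run:
```python
from h import *
W=cam("wrist");im=manip.get_image("wrist");cv2.imwrite("pics/w1.png",im)
print(manip.read_state()["eef_pos"],(-W[1].T@W[2]))
np.savez("w1.npz",K=W[0],R=W[1],t=W[2])
for t,z in(("puck",.142),("stand",.002),("slot_mouth",.127),("lifter",.09),("blade_seat",.093),("handle_top",.265)):
    print(t,[(np.round(a["location"],1).tolist(),round(a["conf"],2),onz(W,a["location"],z).round(4)) for a in manip.tip_of("wrist",t)[:2]])
cv2.imwrite("pics/w1b.png",cv2.resize(im,(768,576),interpolation=2))
```

```text
[0.50871872 0.09781292 0.40054467] [0.50735553 0.18331066 0.52763159]
puck [([214.3, 204.0], 0.67, array([0.4501, 0.0229, 0.142 ]))]
stand [([227.3, 177.2], 0.95, array([0.4581, 0.0228, 0.002 ]))]
slot_mouth [([206.6, 182.4], 0.8, array([0.4377, 0.0527, 0.127 ]))]
lifter [([265.4, 88.4], 0.9, array([0.5282, 0.1895, 0.09  ]))]
blade_seat [([222.1, 78.0], 0.78, array([0.4638, 0.2039, 0.093 ]))]
handle_top [([263.5, 87.2], 0.81, array([0.5181, 0.188 , 0.265 ]))]
```

View pics/w1b.png

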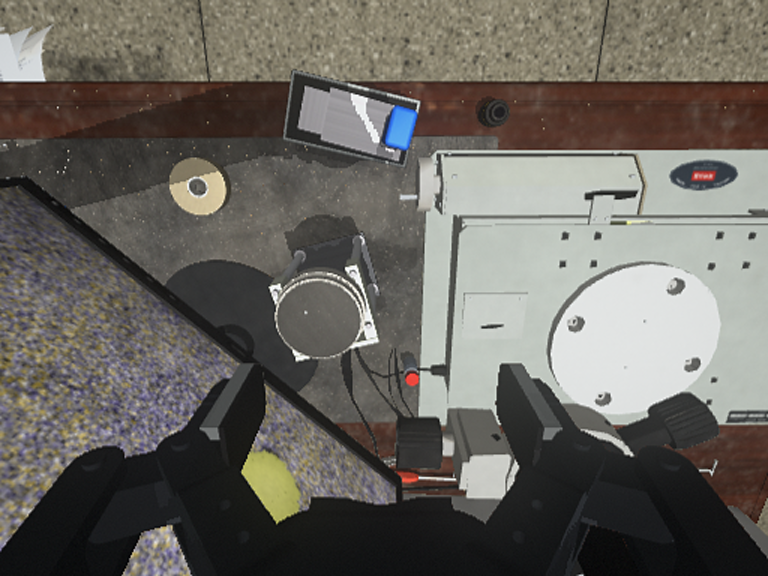

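Run:
```python
from h import *
im=cv2.imread("pics/w1.png");d=np.load("w1.npz");W=(d["K"],d["R"],d["t"])
hsv=cv2.cvtColor(im,cv2.COLOR_BGR2HSV)
m=cv2.inRange(hsv,(100,150,60),(130,255,255));m[130:]=0
c=max(cv2.findContours(m,0,1)[0],key=cv2.contourArea);r=cv2.minAreaRect(c);b=cv2.boxPoints(r);print("blue",r,[onz(W,p,.265).round(4).tolist() for p in b])
for z in (.001,):pass
a=cv2.resize(im[165:250,170:265],None,fx=6,fy=6,interpolation=2)
bb=cv2.resize(im[42:115,185:285],None,fx=5,fy=5,interpolation=2)
# overlay model with guess
import sys
cx,cy,yaw=.4505,.0225,np.radians(-70)
def P(x,y,z):
    q=proj(W,[cx+x*np.cos(yaw)-y*np.sin(yaw),cy+x*np.sin(yaw)+y*np.cos(yaw),z]);return tuple(int(v) for v in ((q-[170,165])*6+2.5))
for s in(1,-1):
    pts=[P(x,y*s,.142) for x,y in((-.036,.033),(-.036,.046),(.046,.046),(.046,.033))]
    cv2.polylines(a,[np.array(pts)],True,(0,0,255),1)
cv2.polylines(a,[np.array([P(.044*np.cos(t),.044*np.sin(t),.173) for t in np.linspace(0,6.28,60)])],True,(0,255,0),1)
for s in(1,-1):
  for t in(1,-1): cv2.circle(a,P(.029*s,.040*t,.1475),4,(255,0,255),1)
lx,ly,lw=.515,.190,np.radians(163)
def Q(x,y,z):
    q=proj(W,[lx+x*np.cos(lw)-y*np.sin(lw),ly+x*np.sin(lw)+y*np.cos(lw),z]);return tuple(int(v) for v in ((q-[185,42])*5+2))
cv2.polylines(bb,[np.array([Q(*p,.093) for p in((-.014,.025),(.068,.025),(.068,.02),(.092,.02),(.092,-.02),(.068,-.02),(.068,-.025),(-.014,-.025))])],True,(0,0,255),1)
cv2.polylines(bb,[np.array([Q(*p,.265) for p in((-.008,.012),(.008,.012),(.008,-.012),(-.008,-.012))])],True,(0,255,255),1)
bb=cv2.copyMakeBorder(bb,0,max(0,a.shape[0]-bb.shape[0]),0,0,0)
o=np.hstack([a,bb[:a.shape[0]]]);o=cv2.resize(o,None,fx=.73,fy=.73) if 0 else o
print(o.shape);cv2.imwrite("pics/o1.png",cv2.resize(o,(790,int(o.shape[0]*790/o.shape[1])),interpolation=3))
```

```text
blue ((266.7807922363281, 84.8038558959961), (17.190336227416992, 27.6273250579834), 15.255118370056152) [[0.5103, 0.1806, 0.265], [0.5167, 0.203, 0.265], [0.5316, 0.1993, 0.265], [0.5256, 0.1767, 0.265]]
(510, 1070, 3)
```

View pics/o1.png

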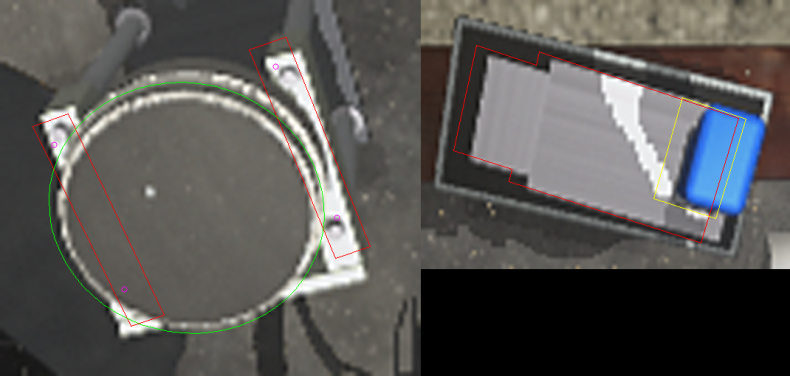

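Run:
```python
from h import *
from scipy.optimize import least_squares
d=np.load("w1.npz");W=(d["K"],d["R"],d["t"])
k=790/1070
def fit(mod,px,x0,free=False):
    mod=np.array(mod)
    def f(p):
        c,s=np.cos(p[2]),np.sin(p[2])
        return np.concatenate([proj(W,[p[0]+x*c-y*s,p[1]+x*s+y*c,z])-q for (x,y,z),q in zip(mod,px)])
    r=least_squares(f,x0);return r.x[:2].round(4),np.degrees(r.x[2]).round(2),r.fun.round(1)
st=[((-.036,.046,.142),(302,51)),((-.036,.033,.142),(265,65)),((-.036,-.046,.142),(43,118)),((-.036,-.033,.142),(72,108)),((.052,-.046,.142),(122,335)),((.052,.046,.142),(366,275))]
print("stand",fit([a for a,_ in st],[np.array(q)/(6*k)+[170,165] for _,q in st],[.45,.022,-1.2]))
print("puck",onz(W,np.array((190,210))/(6*k)+[170,165],.173))
li=[((.092,-.02,.093),(487,57)),((.092,.02,.093),(470,158)),((.068,-.025,.093),(550,62)),((.068,.025,.093),(527,178)),((-.014,.025,.093),(722,240))]
print("lifter",fit([a for a,_ in li],[(np.array(q)-[421.,0])/(5*k)+[185,42] for _,q in li],[.515,.19,2.85]))
```

```text
stand (array([0.4516, 0.0202]), np.float64(-75.44), array([-0.2, -0. , -0.3, -1.1, -0.8, -0.3,  0.9, -0.1, -0. ,  0.6,  0.4,
        1.1]))
puck [0.45206091 0.02286501 0.173     ]
lifter (array([0.5221, 0.1908]), np.float64(165.86), array([ 0.4, -1. , -0. ,  0.4,  0.3, -1.5, -0.3,  2.6, -0.4, -0.3]))
```

{"op": "play_rows", "data": {"moves": [[1, 0.023, 0.003, 0.02, 0], [1, 0.023, 0.003, 0.025, 0], [1, 0.023, 0.003, 0.025, 0], [1, 0.023, 0.004, 0.02, 0], [1, 0, 0, 0, 5], [1, 0, 0, 0, 5], [1, 0, 0, 0, 5], [1, 0, 0, 0, 0], [1, 0, 0, 0, 0]]}}

```text
clock: 3.27
eef_pos: [0.5212, 0.1917, 0.3084]
eef_rot: [0.793, 0.61, -0.0, -0.0]
ft_force: [0.7, 0.5, 0.1]
opening: 0.0856
finger_force: 0.0
```

```bash
cat >> h.py <<'E'
def rel(X):
    s=manip.read_state();T=R.from_quat(s["eef_rot"])
    y=T.as_matrix()[:,1];print("tcp",s["eef_pos"].round(4),"tooly deg",np.degrees(np.arctan2(y[1],y[0])).round(2),"tilt",T.as_matrix()[:,2].round(4),"F",s["ft_force"].round(1),"M",s["moment"].round(2),"q",s["joint_positions"].round(2),"clk",s["clock"])
    print("delta tool",T.inv().apply(np.asarray(X)-s["eef_pos"]).round(4))
E
python3 - <<'E'
from h import *
rel([.5215,.190,.24])
W=cam("wrist");im=manip.get_image("wrist");cv2.imwrite("pics/w2.png",im)
print([(a["location"],a["conf"],onz(W,a["location"],.265)) for a in manip.tip_of("wrist","handle_top")])
m=cv2.inRange(cv2.cvtColor(im,cv2.COLOR_BGR2HSV),(100,150,60),(130,255,255))
c=max(cv2.findContours(m,0,1)[0],key=cv2.contourArea);r=cv2.minAreaRect(c);b=cv2.boxPoints(r);print("blue",r,[onz(W,p,.265).round(4).tolist() for p in b])
E
```

```text
tcp [0.5212 0.1917 0.3084] tooly deg -14.89 tilt [-9.e-04 -4.e-04 -1.e+00] F [0.7 0.5 0.1] M [-0.   -0.02 -0.01] q [-0.2   0.11 -0.22  1.59  0.02  1.45 -0.68] clk 3.2667
delta tool [-0.0015  0.0008  0.0684]
[([253.3, 229.5], 0.86, array([0.51964906, 0.18703979, 0.265     ]))]
blue ((254.5, 221.5), (37.0, 21.0), 90.0) [[0.5187, 0.2078, 0.265], [0.5323, 0.2042, 0.265], [0.5255, 0.177, 0.265], [0.5112, 0.1807, 0.265]]
```

View pics/w2.png

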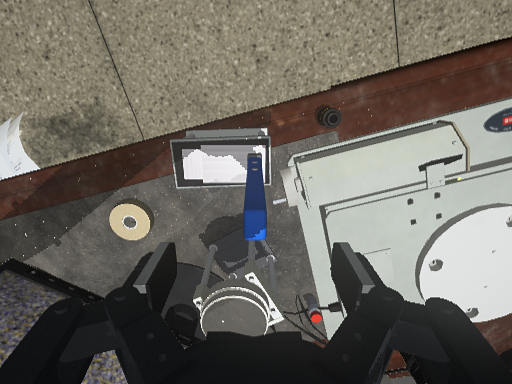

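{"op": "play_rows", "data": {"moves": [[1, -0.001, 0, 0.02, 0], [1, -0.001, 0, 0.024, 0], [1, -0.001, 0, 0.016, 0], [1, 0, 0, 0.008, 0], [1, 0, 0, 0, 0], [0, 0, 0, 0, 0], [0, 0, 0, 0, 0], [0, 0, 0, 0, 0], [0, 0, 0, 0, 0], [0, 0, 0, 0, 0], [0, 0, 0, 0, 0], [0, 0, 0, 0, 0], [0, 0, 0, 0, 0], [0, 0, 0, 0, 0]], "squeeze": 80}}

```text
clock: 4.53
eef_pos: [0.5207, 0.1891, 0.2416]
eef_rot: [0.793, 0.609, 0.001, 0.0]
ft_force: [1.6, -0.5, 1.8]
opening: 0.015
finger_force: 78.8
```

{"op": "play_rows", "data": {"moves": [[0, 0, 0, -0.006, 0], [0, 0, 0, -0.012, 0], [0, 0, 0, -0.012, 0], [0, 0, 0, -0.01, 0], [0, 0, 0, 0, 0], [0, 0, 0, 0, 0], [0, 0, 0, 0, 0]]}}

```text
clock: 5.12
eef_pos: [0.5201, 0.189, 0.2809]
eef_rot: [0.793, 0.609, -0.0, -0.0]
ft_force: [0.3, 0.4, -2.7]
opening: 0.0152
finger_force: 78.2
```

Run:
```python
from h import *
u=np.array([np.cos(np.radians(-75.4)),np.sin(np.radians(-75.4))]);st=np.array([.4518,.0215])
pre=st-.160*u;fin=st-.060*u;print(pre,fin)
rel([*pre,.2816]);rel([*fin,.2816])
```

```text
[0.4114689  0.17633347] [0.43667584 0.07956255]
tcp [0.5201 0.189  0.2809] tooly deg -15.0 tilt [-3.e-04 -2.e-04 -1.e+00] F [ 0.3  0.4 -2.7] M [-0.04  0.01 -0.04] q [-0.2   0.11 -0.22  1.64  0.02  1.39 -0.68] clk 5.1167
delta tool [-0.0404 -0.1016 -0.0007]
tcp [0.5201 0.189  0.2809] tooly deg -15.0 tilt [-3.e-04 -2.e-04 -1.e+00] F [ 0.3  0.4 -2.7] M [-0.04  0.01 -0.04] q [-0.2   0.11 -0.22  1.64  0.02  1.39 -0.68] clk 5.1167
delta tool [-0.1273 -0.0522 -0.0007]
```

{"op": "play_rows", "data": {"moves": [[0, -0.005, -0.013, 0, 0], [0, -0.008, -0.02, 0, 0], [0, -0.01, -0.025, 0, 0], [0, -0.01, -0.025, 0, 0], [0, -0.007, -0.019, -0.0007, 0], [0, 0, 0, 0, -4], [0, 0, 0, 0, -6], [0, 0, 0, 0, -6], [0, 0, 0, 0, -6], [0, 0, 0, 0, -6], [0, 0, 0, 0, -6], [0, 0, 0, 0, -6], [0, 0, 0, 0, -6], [0, 0, 0, 0, -6], [0, 0, 0, 0, -6], [0, 0, 0, 0, -2]]}}

```text
clock: 6.45
eef_pos: [0.4109, 0.1767, 0.281]
eef_rot: [0.38, 0.925, -0.0, -0.0]
ft_force: [-0.2, 0.3, -2.3]
opening: 0.0151
finger_force: 78.7
```

{"op": "play_rows", "data": {"moves": [[0, 0, 0, 0, -4], [0, 0, 0, 0, -6], [0, 0, 0, 0, -6], [0, 0, 0, 0, -6], [0, 0, 0, 0, -6], [0, 0, 0, 0, -6], [0, 0, 0, 0, -6], [0, 0, 0, 0, -6], [0, 0, 0, 0, -6], [0, 0, 0, 0, -6], [0, 0, 0, 0, -2], [0, 0, 0, 0, 0], [0, 0, 0, 0, 0], [0, 0, 0, 0, 0]]}}

```text
clock: 7.62
eef_pos: [0.4111, 0.1767, 0.2814]
eef_rot: [-0.13, 0.992, -0.0, -0.0]
ft_force: [-0.9, 0.2, -2.7]
opening: 0.0151
finger_force: 78.7
```

Run:
```python
from h import *
rel([.4115,.1763,.2816])
W=cam("wrist");im=manip.get_image("wrist");cv2.imwrite("pics/w3.png",im)
np.savez("w3.npz",K=W[0],R=W[1],t=W[2])
im=manip.get_image("side");cv2.imwrite("pics/s3.png",im)
b=cv2.resize(im[180:310,180:320],None,fx=4,fy=4,interpolation=2)
a=cv2.imread("pics/w3.png");D=cam("side")
st=np.array([.4518,.0215]);yaw=np.radians(-75.4)
def w(p,o,yw): return [o[0]+p[0]*np.cos(yw)-p[1]*np.sin(yw),o[1]+p[0]*np.sin(yw)+p[1]*np.cos(yw),p[2]]
s=manip.read_state();l=s["eef_pos"][:2];y=R.from_quat(s["eef_rot"]).as_matrix()[:,1];ly=np.arctan2(-y[1],-y[0]);zb=s["eef_pos"][2]-.1516
def pl(pts,o,yw,col):
    q=np.array([proj(D,w(p,o,yw)) for p in pts]);cv2.polylines(b,[((q-[180,180])*4+1.5).astype(int)],True,col,1)
for g in(1,-1): pl([(x,v*g,.142) for x,v in((-.036,.033),(-.036,.046),(.046,.046),(.046,.033))],st,yaw,(0,0,255))
pl([(.044*np.cos(t),.044*np.sin(t),.173) for t in np.linspace(0,6.28,60)],st,yaw,(0,255,0))
pl([(*p,zb+.003) for p in((-.014,.025),(.068,.025),(.068,.02),(.092,.02),(.092,-.02),(.068,-.02),(.068,-.025),(-.014,-.025))],l,ly,(0,0,255))
print(np.degrees(ly),zb)
cv2.imwrite("pics/o3.png",b)
```

```text
tcp [0.4111 0.1767 0.2814] tooly deg 104.94 tilt [-6.e-04 -3.e-04 -1.e+00] F [-0.9  0.2 -2.7] M [ 0.05 -0.04 -0.06] q [-0.33 -0.12 -0.13  1.87 -0.02  1.39  1.38] clk 7.6167
delta tool [-0.0002 -0.0005 -0.0002]
-75.03613792369904 0.12991664641047462
```

View pics/o3.png

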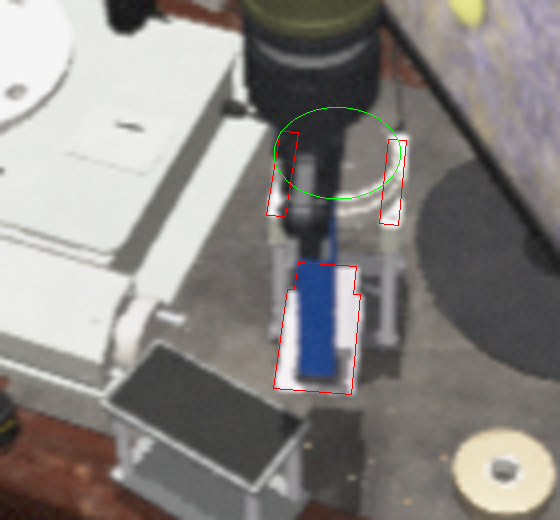

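View pics/w3.png

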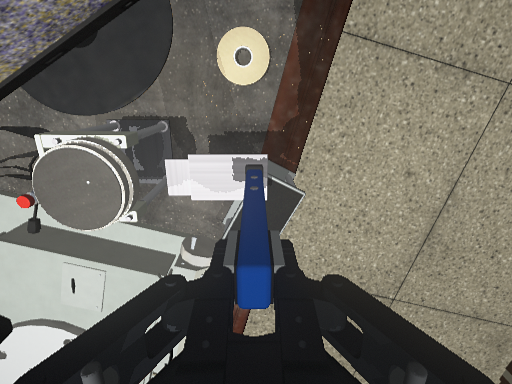

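Run:
```python
from h import *
d=np.load("w3.npz");W=(d["K"],d["R"],d["t"])
o=[.4518,.0215];yw=np.radians(-75.4)
f=lambda x,y,z,o,yw:proj(W,[o[0]+x*np.cos(yw)-y*np.sin(yw),o[1]+x*np.sin(yw)+y*np.cos(yw),z]).round(1)
print("mouth corners",f(-.036,.046,.142,o,yw),f(-.036,-.046,.142,o,yw),"closed",f(.052,-.046,.142,o,yw))
l=[.4111,.1767];ly=np.radians(-75.04)
print("tip",f(.092,.02,.133,l,ly),f(.092,-.02,.133,l,ly),"rear",f(-.014,-.025,.133,l,ly))
im=cv2.imread("pics/w3.png")
g=cv2.cvtColor(im,cv2.COLOR_BGR2GRAY)
print("col 178",g[148:206,178]); print("col 205",g[145:210,205])
m=(g>180).astype(np.uint8);m[:, 150:]=0;m[230:]=0;m[:125]=0;m[:,:30]=0
ys,xs=np.nonzero(m)
for s,n in(((xs+ys),"BR"),((xs-ys),"TR"),((-xs-ys),"TL")): i=s.argmax();print(n,xs[i],ys[i])
```

```text
mouth corners [137.4 221.7] [124.7 135.3] closed [ 33.2 134.7]
tip [167.9 196.6] [164.  160.2] rear [267.4 155.5]
col 178 [ 76  74  75  73  72  73  74  74  73  76  60 171 238 236 234 233 233 233
 233 232 232 231 231 230 231 229 230 228 228 228 227 227 226 226 225 223
 238 240 239 239 238 238 237 236 236 237 243 182 125 129 125 123 124 126
 124 121 117 110]
col 205 [105  98 102 101  99  95  92  93  87 145 231 233 230 227 225 222 222 227
 234 236 234 233 231 228 230 229 224 222 225 230 230 228 226 226 224 223
 225 223 222 224 227 224 223 236 241 239 237 237 238 238 236 237 238 240
 243 154 114 117 119 118 120 118 119 123 133]
BR 148 229
TR 118 129
TL 35 134
```

{"op": "play_rows", "data": {"moves": [[0, 0, -0.006, 0, 0.4], [0, 0, -0.012, 0, 0], [0, 0, -0.013, 0, 0], [0, 0, -0.013, 0, 0], [0, 0, -0.012, 0, 0], [0, 0, -0.006, 0, 0], [0, 0, 0, 0, 0], [0, 0, 0, 0, 0]]}}

```text
clock: 8.38
eef_pos: [0.427, 0.1169, 0.2817]
eef_rot: [-0.127, 0.992, 0.0, 0.0]
ft_force: [0.1, -0.5, -1.9]
opening: 0.0151
finger_force: 78.6
```

Run:
```python
from h import *
rel([.4367,.0796,.2816])
```

```text
tcp [0.427  0.1169 0.2817] tooly deg 104.55 tilt [-0.e+00  5.e-04 -1.e+00] F [ 0.1 -0.5 -1.9] M [ 0.1  -0.03 -0.01] q [-0.27 -0.13 -0.05  1.88 -0.01  1.39  1.5 ] clk 8.3833
delta tool [-0.     -0.0386  0.0001]
```

{"op": "play_rows", "data": {"moves": [[0, 0, -0.005, 0, 0], [0, 0, -0.009, 0, 0], [0, 0, -0.01, 0, 0], [0, 0, -0.009, 0, 0], [0, 0, -0.005, 0, 0], [0, 0, 0, 0, 0], [0, 0, 0, 0, 0]]}}

```text
clock: 8.97
eef_pos: [0.4366, 0.0798, 0.2817]
eef_rot: [-0.127, 0.992, 0.0, -0.0]
ft_force: [0.2, 1.0, -1.6]
opening: 0.0153
finger_force: 78.7
```

Run:
```python
from h import *
rel([.4367,.0796,.2816])
im=manip.get_image("wrist")
sd=manip.get_image("side")
o=np.hstack([cv2.resize(im[100:300,:300],(450,300)),cv2.resize(sd[180:310,210:310],(300,300)) if 0 else cv2.resize(sd[190:290,220:320],(300,300),interpolation=2)])
cv2.imwrite("pics/o4.png",o)
```

```text
tcp [0.4366 0.0798 0.2817] tooly deg 104.54 tilt [-1.e-04  4.e-04 -1.e+00] F [ 0.2  1.  -1.6] M [0.03 0.   0.01] q [-0.24 -0.13 -0.    1.88 -0.    1.39  1.58] clk 8.9667
delta tool [-0.     -0.0002  0.0001]
```

View pics/o4.png

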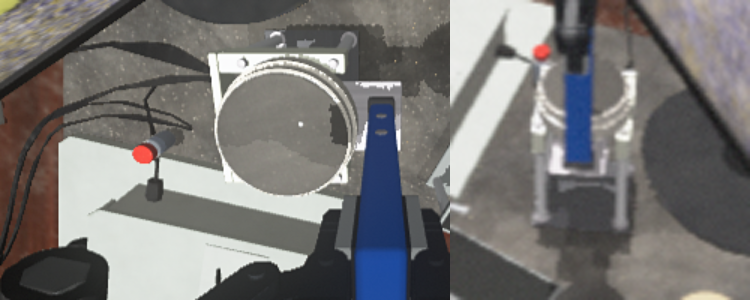

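{"op": "play_rows", "data": {"moves": [[0, 0, 0, -0.003, 0], [0, 0, 0, -0.003, 0], [0, 0, 0, -0.002, 0], [0, 0, 0, -0.002, 0], [0, 0, 0, -0.002, 0], [0, 0, 0, -0.002, 0], [0, 0, 0, -0.003, 0], [0, 0, 0, -0.004, 0], [0, 0, 0, -0.004, 0], [0, 0, 0, -0.003, 0], [0, 0, 0, 0, 0], [0, 0, 0, 0, 0]]}}

```text
clock: 10.07
eef_pos: [0.4367, 0.0801, 0.31]
eef_rot: [-0.127, 0.992, 0.0, 0.0]
ft_force: [-0.5, 0.4, -6.2]
opening: 0.0156
finger_force: 78.4
```

Run:
```python
from h import *
rel([.4367,.0796,.4066])
```

```text
tcp [0.4367 0.0801 0.31  ] tooly deg 104.6 tilt [ 6.e-04  1.e-04 -1.e+00] F [-0.5  0.4 -6.2] M [ 0.26  0.08 -0.04] q [-0.24 -0.14 -0.    1.83 -0.    1.45  1.58] clk 10.0667
delta tool [ 0.0001 -0.0005 -0.0966]
```

{"op": "play_rows", "data": {"moves": [[0, 0, 0, -0.003, 0], [0, 0, 0, -0.005, 0], [0, 0, 0, -0.007, 0], [0, 0, 0, -0.008, 0], [0, 0, 0, -0.009, 0], [0, 0, 0, -0.009, 0], [0, 0, 0, -0.009, 0], [0, 0, 0, -0.009, 0], [0, 0, 0, -0.009, 0], [0, 0, 0, -0.009, 0], [0, 0, 0, -0.008, 0], [0, 0, 0, -0.006, 0], [0, 0, 0, -0.004, 0], [0, 0, 0, -0.002, 0], [0, 0, 0, 0, 0], [0, 0, 0, 0, 0], [0, 0, 0, 0, 0], [0, 0, 0, 0, 0]]}}

```text
clock: 11.57
eef_pos: [0.4364, 0.08, 0.4062]
eef_rot: [-0.127, 0.992, -0.0, -0.0]
ft_force: [-0.3, 0.4, -6.4]
opening: 0.015
finger_force: 78.3
```

Run:
```python
from h import *
rel([.4367,.0796,.4066])
im=manip.get_image("wrist");sd=manip.get_image("side")
for n in("side","wrist"): print([(np.round(a["location"]),a["conf"]) for a in manip.tip_of(n,"puck")])
p=[.4518,.0215,.255]
print("predicted",proj(cam("side"),p),proj(cam("wrist"),p))
i4=cv2.imread("pics/o4.png")[:,:450];w=cv2.resize(im[100:300,:300],(450,300))
print("puck shift in wrist since before lift",cv2.phaseCorrelate(*[np.float32(cv2.cvtColor(x[50:200,210:360],6)) for x in(i4,w)]))
cv2.imwrite("pics/o5.png",np.hstack([w,cv2.resize(sd[150:290,220:320],(214,300),interpolation=2)]))
```

```text
tcp [0.4364 0.08   0.4062] tooly deg 104.6 tilt [-8.e-04 -3.e-04 -1.e+00] F [-0.3  0.4 -6.4] M [ 0.2   0.11 -0.  ] q [-0.24 -0.15 -0.    1.65 -0.    1.64  1.58] clk 11.5667
delta tool [-0.0001 -0.0005 -0.0004]
[(array([268., 198.]), 0.65)]
[(array([196., 177.]), 0.78)]
predicted [264.03419112 196.38826571] [196.64726241 177.89394426]
puck shift in wrist since before lift ((3.4885953916717938, -2.4761352477116105), 0.2628735819498698)
```

View pics/o5.png

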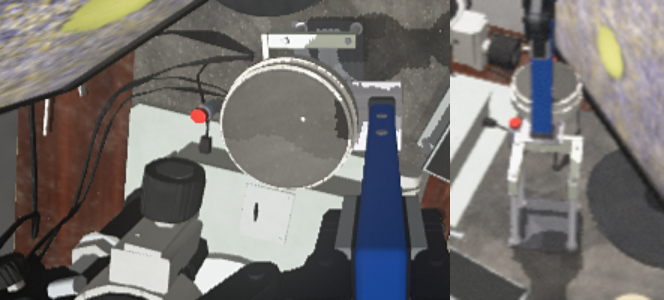

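The wrist and side views show the puck sitting level on the blade, well above the stand. Both networks put it within a few pixels of where I predicted.

```bash
python3 -c "
from plant import manip
print(manip.close_job())"
```

```text
the job is handed in; nothing more can be done
None
```

I lifted the puck straight up on the blade and handed the job in with the lifter still gripped: the puck is level and steady, its underside about 115 mm above the rails by my estimate, at about 12 s on the robot's clock.

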